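Raise the counterweighted lamp and push the dish under it

TASK

On the low white viewing base, push the counterweighted lamp arm up by its crossbar, past its balance point, so that it stays raised by itself. Then push the round covered dish along between its guide rails, fully home against the end stop. Only push: do not grip, lift or carry anything, do not lean hard on the base or arm, leave the dish where it is until the arm is up, and leave everything else where it stands.

Things in the scene. Friction and masses are not known exactly. Their poses are not given: they have to be found in the camera images.
- station: Fixed viewing base: white box, flat top 35 mm above the table, x -110 to 110 mm, y -210 to 170 mm about its origin (on the table under the channel's midline; z up). The channel runs along its y: stop and hinge at the -y end, open end at +y. Two 6 mm high rails 64 mm apart (x = -32, +32), from y = -50 to 150 mm.
- lamp_arm (a joint): Arm angle in rad: 0 = lowered (start), grows as the free end goes up and over towards the base's -y, 1.571 = fully raised, on a stop. Let go below about 0.75 rad it falls back to 0; beyond about 0.9 it goes on by itself to 1.571 in 1 to 2 s (damped hinge). Lifting at the crossbar takes about 1 to 3 N. A steel counterweight roller rides over the hinge.
- crossbar (a point): Middle of the crossbar's axis, at the arm's free end: round black bar, 14 mm diameter, 110 mm long between the arm's two side beams (10 x 14 mm), parallel to the base's x, 210 mm from the hinge. Lowered it is at y = 57, z = 151 mm of the base, with free space below it and for 40 mm behind it towards the lamp; z = 322 mm when fully raised.
- lamp (a point): Centre of the underside of the lamp head, white, 56 mm wide, 80 mm tall, hanging between the arm's side beams 130 mm from the hinge. Lowered it is over the seat, 15 mm above the base's top: too low for the dish to pass. It swings up with the arm.
- hinge (a point): Middle of the lamp arm's hinge axis, fixed: in the base's frame x = 0, y = -150, z = 115 mm; the axis is parallel to the base's x. On either side (x = -82, +82) a grey post 14 x 34 mm, 130 mm high.
- dish_center (a point): Centre, half-way up, of the loose covered steel dish: 60 mm diameter (its lower 13 mm: 56 mm), 28 mm high, about 70 g. It stands upright in the channel on the base's top, at the open end (its centre 65 to 125 mm along the base's +y), and slides easily.
- seat (a point): Point on the base's top where the dish's centre is when it touches the end stop: in the base's frame x = 0, y = -20, z = 35 mm; a round glass window (52 mm) is there. The stop's face is 30 mm farther towards -y (y = -50); the stop is 14 mm high.
- vial: Bystander: small jar 24 mm wide, 42 mm high, on the base's top at its -x, +y corner. Origin at its underside.
- slide_box: Bystander: flat grey box 85 x 140 x 32 mm, on the table on the base's +x side. Origin at its underside.
- reagent: Bystander: bottle 64 mm wide, 150 mm high, on the table on the base's +x side near the hinge end. Origin at its underside.
- jar: Bystander: jar 48 mm wide, 55 mm high, on the table on the base's -x side. Origin at its underside.
- beaker: Bystander: white cup 64 mm wide, 70 mm high, on the table on the base's +x side near the open end. Origin at its underside.
- forceps: Bystander: steel forceps 120 mm long, 6 mm high, on the table on the base's -x side. Origin at the underside.
Things that resemble listed ones, but are neither listed nor needed, are in the scene too. Of the things shaped like the part that bears dish_center, the bare steel one is meant.

How it is judged:
On the way, in this order (a step that is already met when the one before it is completed fails the run):
1. the lamp arm is raised while the dish is still at the open end (value of joint lamp_arm above 1.4 rad and y of dish_center in the frame of seat above 0.06 m), for 0.2 s.
2. the dish is home against the end stop (horizontal distance between dish_center and seat below 0.006 m and z of dish_center in the frame of station below 0.053 m and angle between dish_center's own z axis and vertical below 0.1 rad), for 0.2 s.
At the end, for the whole second after the job is handed in: The lamp arm stays raised by itself (joint above 1.4 rad, at rest), and the dish stands upright on the base, its centre within 6 mm of the seat at the end stop (all of step 2 and value of joint lamp_arm above 1.4 rad and not (velocity of joint lamp_arm above 0.05 rad/s) and distance of hinge from where it was at the start of the episode below 0.005 m); the robot touches nothing.
It fails at once if the dish is lifted more than 12 mm or tipped over (z of dish_center in the frame of station above 0.061 m or angle between dish_center's own z axis and vertical above 0.5 rad).
It fails at once if the dish is moved more than 15 mm before the arm is up (value of joint lamp_arm below 1 rad and distance of dish_center from where it was at the start of the episode above 0.015 m).
It fails at once if the base or lamp arm is gripped or pressed with more than 40 N (contact force between the fingers and station above 40 N).
It fails at once if a bystander is moved more than 25 mm (distance of any of vial, slide_box, reagent, jar, beaker, forceps from where it was at the start of the episode above 0.025 m).
It also fails if it takes over 53 s, if anything falls off the work surface, if the arm or the gripper's body presses on something with over 40 N, if the wrist force passes 120 N, or if a joint passes its speed limit or range.

ROBOT

A 7-joint arm with a two-finger parallel gripper is mounted at the origin on the work surface. World frame = base frame: x ahead of the robot, y to its left, z up, the work surface at z = 0. Lengths are in m, angles in rad, forces in N, time in s.
With the tool pointing down it reaches from about 0.425 to 1.025 m from the base axis. Payload 9.4 kg.
Tool frame: the origin (TCP) lies at the very end of the fingers, on their centre line; the grasp point (between the pads) lies 19 mm behind it; y points along the fingers, z is the direction in which the jaws open and shut, and the axes are right-handed (so a half turn about y gives the same grasp; the last joint's range is limited). The gripper opens to 85 mm and grips with 20 to 120 N. Pads are 22 mm wide; open, the fingers measure 114 mm over their backs; the gripper's body (76 mm by 85 mm) begins 54 mm behind the grasp point. The pads swing forward as they close: fully open they stand 13 mm farther back than shut.
Start: joints at [-0.077, 0.599, -0.003, 1.599, 0.002, 0.943, -0.08], TCP at [0.725, -0, 0.231] pointing down, gripper open.
Joint ranges: [-2.57, 2.57], [-0.35, 1.97], [-1.29, 1.29], [0.11, 2.56], [-1.05, 4.19], [0.11, 1.86], [-2.63, 2.63]. Speed limits (rad/s): [2.22, 2.22, 3.01, 3.01, 3.14, 3.14, 3.14].

INTERFACE

Orientations are given as a rotation vector (axis times angle).
In Python, from cell import robot gives the robot as it stands. The module is installed in compiled form; this text tells all that it offers.
- The arm moves only by the tool step_arm, never from a script. Its argument "increments" is a list that holds one entry, the list of rows, each a list of 5 numbers: the gripper's target within -1 to 1 (fully open at 1, half-way at 0, shut at -1), then the shift along the tool's x, y, z in mm, then the turn about the tool's y in rad. A call has 1 to 10 rows; each row is the pose to reach, as a shift and turn from the pose commanded when the call began, along the tool's axes at that moment; what a row does not reach only later rows make up. A row lasts 1/8 s, in which the tool goes at most 62.5 mm and 10.7 degrees, less where a joint would pass 70% of its speed; a pose out of reach is approached as far as the arm can. A call with a gripper value outside its range is refused whole. The fingers move at their own pace and stop on an object; "squeeze" is the grip in N (left out, the last holds). Time passes only in rows, so rows that repeat a pose let the fingers close. It gives the time, the measured TCP pose, the force and the opening at its end, in the units of the state.
- robot.read_state(): the state, without advancing time (a new reading comes with each control period).
- robot.read_camera(name): name is "scene" or "side" or "wrist"; returns (picture, depth): 384x512x3 uint8, red, green, blue; 384x512 float32, m along the optical axis (not along the pixel's ray), 0 where there is no reading.
- robot.camera_model(name): a dict with "fx", "fy", "cx", "cy" (pixels), "view" (4x4, takes a point from world to camera coordinates); the wrist camera has in their place "hand_eye" (4x4, takes a point from camera to tool coordinates, whose origin is the TCP and whose axes are the tool frame's). Camera axes: x right, y down, z forward; pixel columns grow to the right and rows downward; lengths in m; the calibration is good to about 2 mm. The wrist camera is an equidistant fisheye: a pixel r from the principal point sees the ray r / f radians off the axis. A picture is of the moment at which its call begins: read the wrist's pose just before it. camera_model takes no time and is no camera call.
- robot.close_job(): hands the job in, once; it reports no verdict.
Trained networks look in the newest picture that a camera, given by its name, has taken for a name from the list of things; names that differ only in an ending like _2 or _b are one class to them, and where a whole thing is asked for, a point or a joint stands for the part that bears it (a point fixed in the world has none). Each returns a list of dicts, best first, with "conf" (0 to 1); they miss things now and then, are a little off and sometimes report something else, mostly with a low value. They report only what shows in the picture. A call takes as long as a camera call. They do not tell look-alikes from the thing itself.
- robot.find_in(camera, target): "extent" ([left, top, right, bottom] in pixels, round what is visible of it).
The state is a dict: "time": time; "joint_pos": joint angles; "qvel": joint speeds; "effort": joint torques, N m; "eef_pos": TCP position; "tcp_rot": TCP orientation; "ft_force": force on the tool from outside, world axes, zero at the start; "wrist_torque": the same for the moment, N m; "finger_gap": opening from 0.0 (shut) to 1.0 (fully open).
Only numpy, scipy, OpenCV 4.12 (cv2) and the standard library are available. Lean on these libraries where they do the work, as an engineer would, in place of code of your own. Each camera call takes 0.05 s, during which the arm holds its last target. There are 200 camera calls.

## Working session

There is one attempt and no reset: what is moved stays moved. The work goes in short steps, Python scripts to look and compute and a tool call to move; the robot and the scene stay as the last step left them, time stands still between calls to the robot, and variables do not carry over. Pictures are saved under pics/ and viewed, about 8 in all and at most 12, crops included, and the job is handed in when it is done.

Besides the shell and the picture viewer there is one more tool, called after "Emit:" as name([rows], argument=value, ...), one row to a line, values as JSON. step_arm: Moves the arm, as the interface text tells. Its arguments: {"type":"object","properties":{"increments":{"type":"array"},"squeeze":{"type":"number"}},"required":["increments"]}

```bash
mkdir -p pics; cat > h.py <<'E'
from cell import robot
import numpy as np, cv2
from scipy.spatial.transform import Rotation as R
def snap(n,f):
    p,d=robot.read_camera(n); cv2.imwrite('pics/'+f,p[:,:,::-1]); np.savez('pics/'+f[:-4],p=p,d=d); return p,d
def world(n,d,u,v):
    m=robot.camera_model(n); z=d[int(v),int(u)]
    return (np.linalg.inv(m['view'])@[(u-m['cx'])*z/m['fx'],(v-m['cy'])*z/m['fy'],z,1])[:3]
E
python3 - <<'E'
from h import *
s=robot.read_state(); print(s['eef_pos'],s['tcp_rot'],R.from_rotvec(s['tcp_rot']).as_matrix().round(2))
ims=[]
for n in ['scene','side']:
    p,d=snap(n,n+'0.png')
    for t in ['station','crossbar','dish_center','lamp','vial','reagent','beaker']:
        for r in robot.find_in(n,t)[:3]:
            e=r['extent'];u,v=(e[0]+e[2])/2,(e[1]+e[3])/2
            print(n,t,round(r['conf'],2),np.round(e),world(n,d,u,v).round(3))
E
```

```text
[ 7.24516402e-01 -3.21633694e-06  2.30408523e-01] [-1.21049798  1.21022231 -1.20849352] [[ 0. -0.  1.]
 [-1. -0.  0.]
 [ 0. -1. -0.]]
scene station 0.75 [100. 127. 292. 279.] [ 0.528 -0.025  0.055]
scene crossbar 0.86 [106. 130. 246. 221.] [ 0.361  0.014 -0.001]
scene crossbar 0.58 [ 99. 133. 293. 283.] [ 0.521 -0.023  0.033]
scene dish_center 0.92 [220. 170. 242. 193.] [0.518 0.073 0.062]
scene reagent 0.77 [193. 217. 228. 289.] [ 0.7   -0.096  0.1  ]
scene reagent 0.37 [106. 132. 241. 220.] [ 0.359  0.007 -0.   ]
scene beaker 0.69 [302. 184. 334. 224.] [0.688 0.185 0.061]
side station 0.82 [191.  91. 390. 317.] [0.47  0.073 0.156]
side station 0.36 [242.  89. 382. 220.] [ 0.549 -0.13   0.044]
side crossbar 0.67 [240.  93. 379. 220.] [ 0.554 -0.128  0.037]
side dish_center 0.97 [254. 213. 284. 250.] [0.499 0.087 0.062]
side dish_center 0.96 [224. 341. 261. 383.] [0.398 0.282 0.027]
side dish_center 0.6 [343. 227. 389. 276.] [ 0.35  -0.027  0.   ]
side lamp 0.77 [243.  91. 380. 220.] [ 0.55  -0.129  0.042]
side vial 0.75 [281. 275. 298. 298.] [0.405 0.156 0.078]
side reagent 0.68 [240.  97. 269. 162.] [ 0.656 -0.067  0.099]
side reagent 0.64 [253. 214. 283. 247.] [0.501 0.086 0.062]
side reagent 0.56 [308. 307. 342. 344.] [0.328 0.165 0.056]
side beaker 0.96 [139. 210. 177. 253.] [0.68  0.196 0.01 ]
```

View pics/scene0.png

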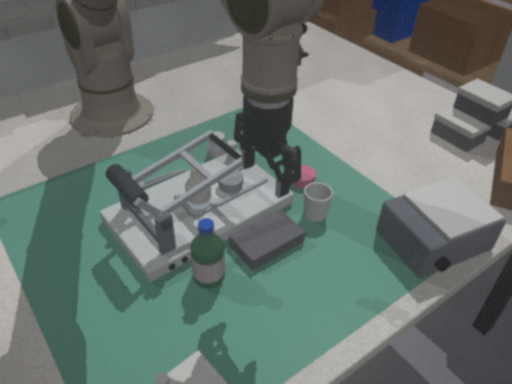

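View pics/side0.png

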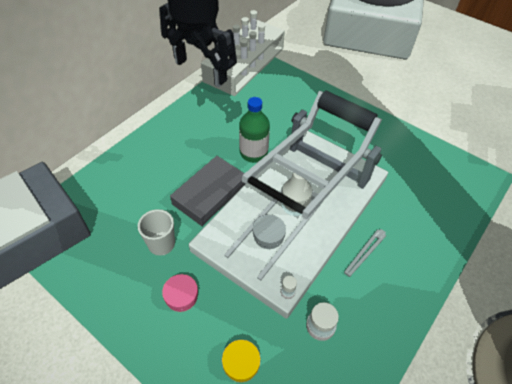

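The side view shows the station unobstructed. The crossbar is black at about (275,195), and the bare steel dish is at (268,230) between the rails. The pink (180,292) and yellow (240,360) discs are coloured look-alikes on the table, so the steel one fits. Next I fit the base pose and make one confirming crop.

```bash
python3 - <<'E'
from h import *
f=np.load('pics/side0.npz');p,d=f['p'],f['d'];m=robot.camera_model('side')
v,u=np.mgrid[:384,:512];z=d
P=np.stack([(u-m['cx'])*z/m['fx'],(v-m['cy'])*z/m['fy'],z,np.ones_like(z)],-1)@np.linalg.inv(m['view']).T
W=P[...,:3]; 
mask=((W[...,2]>.027)&(W[...,2]<.042)&(d>0)&(p.min(-1)>110)).astype(np.uint8)
n,l,st,c=cv2.connectedComponentsWithStats(mask);k=1+np.argmax(st[1:,4]);q=W[l==k]
print(st[k],np.median(q[:,2]))
r=cv2.minAreaRect((q[:,:2]*1000).astype(np.float32));print(r,cv2.boxPoints(r))
# dish: top z ~.063 in bbox
b=np.zeros_like(mask);b[205:255,248:290]=1
q=W[(b>0)&(W[...,2]>.057)&(W[...,2]<.07)];print('dish',len(q),q.min(0),q.max(0),q.mean(0), cv2.minEnclosingCircle((q[:,:2]*1000).astype(np.float32)))
# black bar
bm=np.zeros_like(mask);bm[172:216,238:312]=1
q=W[(bm>0)&(p.max(-1)<60)&(W[...,2]>.12)&(W[...,2]<.19)];print('bar',len(q),q.mean(0),cv2.minAreaRect((q[:,:2]*1000).astype(np.float32)),q[:,2].max())
im=cv2.resize(p[130:310,170:400],None,fx=3,fy=3,interpolation=cv2.INTER_CUBIC);cv2.imwrite('pics/crop.png',im[:,:,::-1])
E
```

```text
[  189   165   199   149 11362] 0.03488580268624353
((505.77587890625, -6.215576171875), (219.706787109375, 379.9007263183594), 2.477789878845215) [[ 387.81323  178.808  ]
 [ 404.23718 -200.73753]
 [ 623.7385  -191.23915]
 [ 607.3146   188.30638]]
dish 774 [0.47277379 0.01947182 0.05703352] [0.53149384 0.11171323 0.06657252] [0.50128905 0.08280521 0.0627317 ] ((504.1170959472656, 65.59444427490234), 46.211185455322266)
bar 446 [0.50073908 0.07274502 0.15611494] ((502.9530944824219, 71.64656066894531), (106.66358947753906, 12.162483215332031), 2.832822799682617) 0.16034294916227643
```

View pics/crop.png

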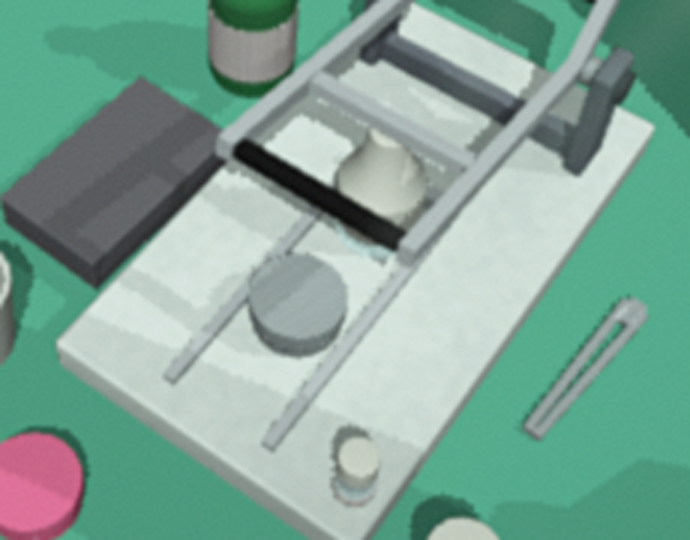

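The crop confirms the plain steel dish between the rails. The base fits a 219.7 × 379.9 mm rectangle with its origin at (0.505, 0.014), yawed +2.5°, and the measured bar agrees with that pose. The tool always points down, so I will press the shut fingers' flank against the front of the bar. Moving up along its arc lets friction and lever arm both raise it.

Emit:
step_arm([
  [[-1,-40,0,-50,-0.043],[-1,-80,0,-100,-0.043],[-1,-130,0,-160,-0.043],[-1,-130,0,-224,-0.043],[-1,-130,0,-224,-0.043],[-1,-130,60,-224,-0.043],[-1,-130,115,-224,-0.043],[-1,-130,115,-224,-0.043]],
], squeeze=20)

```text
time: 1.8
eef_pos: [0.4997, 0.1291, 0.1135]
tcp_rot: [-1.235, 1.181, -1.177]
ft_force: [0.1, -0.2, 0.7]
finger_gap: -0.001
```

Emit:
step_arm([
  [[-1,18,0,0,0],[-1,30,0,0,0],[-1,34,0,0,0],[-1,36,0,0,0]],
])

```text
time: 2.3
eef_pos: [0.5031, 0.0936, 0.1172]
tcp_rot: [-1.227, 1.177, -1.179]
ft_force: [0.1, -0.1, -0.1]
finger_gap: -0.002
```

Emit:
step_arm([
  [[-1,2,0,0,0],[-1,3,0,0,0]],
])

```text
time: 2.55
eef_pos: [0.5027, 0.0912, 0.1163]
tcp_rot: [-1.229, 1.177, -1.177]
ft_force: [-1.0, -0.3, 0.1]
finger_gap: -0.003
```

Emit:
step_arm([
  [[-1,2,0,0,0],[-1,2,0,0,0]],
])

```text
time: 2.8
eef_pos: [0.5027, 0.089, 0.1162]
tcp_rot: [-1.23, 1.177, -1.177]
ft_force: [0.3, -0.1, -0.3]
finger_gap: -0.0
```

Emit:
step_arm([
  [[-1,2,0,0,0],[-1,2,0,0,0]],
])

```text
time: 3.05
eef_pos: [0.5028, 0.0869, 0.1162]
tcp_rot: [-1.229, 1.178, -1.178]
ft_force: [-0.6, 0.7, -0.3]
finger_gap: -0.004
```

Emit:
step_arm([
  [[-1,2,0,0,0],[-1,2,0,0,0]],
])

```text
time: 3.3
eef_pos: [0.5029, 0.0861, 0.1163]
tcp_rot: [-1.229, 1.177, -1.176]
ft_force: [-1.2, 5.0, -0.6]
finger_gap: 0.002
```

Emit:
step_arm([
  [[-1,2,0,0,0],[-1,2,0,0,0]],
])

```text
time: 3.55
eef_pos: [0.5029, 0.086, 0.1164]
tcp_rot: [-1.228, 1.176, -1.173]
ft_force: [-2.9, 12.0, 1.4]
finger_gap: 0.003
```

Emit:
step_arm([
  [[-1,0.5,-4,0,0],[-1,1,-8,0,0],[-1,2,-12,0,0],[-1,3,-15,0,0]],
])

```text
time: 4.05
eef_pos: [0.5031, 0.0828, 0.1316]
tcp_rot: [-1.228, 1.176, -1.174]
ft_force: [-2.7, 12.3, 1.2]
finger_gap: 0.001
```

```bash
cat > bar.py <<'E'
from h import *
import sys
p,d=snap('side',sys.argv[1])
m=robot.camera_model('side');v,u=np.mgrid[:384,:512]
W=(np.stack([(u-m['cx'])*d/m['fx'],(v-m['cy'])*d/m['fy'],d,np.ones_like(d)],-1)@np.linalg.inv(m['view']).T)[...,:3]-[.5049,.0138,0]
c,s=np.cos(.0432),np.sin(.0432);B=np.stack([c*W[...,0]+s*W[...,1],-s*W[...,0]+c*W[...,1],W[...,2]],-1)*1000
# side beams: grey points at |x| 55..65
k=(abs(abs(B[...,0])-60)<7)&(B[...,1]>-150)&(B[...,1]<75)&(B[...,2]>125)&(d>0)
q=B[k];r=np.hypot(q[:,1]+150,q[:,2]-115);q=q[(r>150)&(r<225)]
a=np.arctan2(q[:,2]-115,q[:,1]+150);print(len(q),'elev-med',np.median(a),'joint~',np.median(a)-.22)
cv2.imwrite('pics/c_'+sys.argv[1],cv2.resize(p[20:300,150:440],None,fx=2,fy=2)[:,:,::-1])
E
python3 bar.py s1.png
```

```text
294 elev-med 0.27989978534469645 joint~ 0.05989978534469645
```

Emit:
step_arm([
  [[-1,2,-8,0,0],[-1,4.5,-16,0,0],[-1,7.5,-24,0,0],[-1,10.5,-32,0,0],[-1,14,-40,0,0],[-1,17.5,-47,0,0],[-1,21.5,-55,0,0],[-1,26,-62,0,0]],
])

```text
time: 5.1
eef_pos: [0.5042, 0.057, 0.1941]
tcp_rot: [-1.228, 1.176, -1.174]
ft_force: [-3.0, 12.4, 7.2]
finger_gap: -0.003
```

```bash
python3 bar.py s2.png
```

```text
253 elev-med 0.5801298942808016 joint~ 0.36012989428080167
```

Emit:
step_arm([
  [[-1,5,-8,0,0],[-1,10,-15,0,0],[-1,16,-23,0,0],[-1,22.5,-31,0,0],[-1,29,-39,0,0],[-1,37,-47,0,0],[-1,46,-55,0,0],[-1,56,-62,0,0]],
])

```text
time: 6.15
eef_pos: [0.5067, -0.0027, 0.2557]
tcp_rot: [-1.229, 1.177, -1.178]
ft_force: [0.6, 0.8, 1.2]
finger_gap: -0.002
```

```bash
python3 bar.py s3.png
```

```text
328 elev-med 0.9557952349500418 joint~ 0.7357952349500418
```

View pics/c_s3.png

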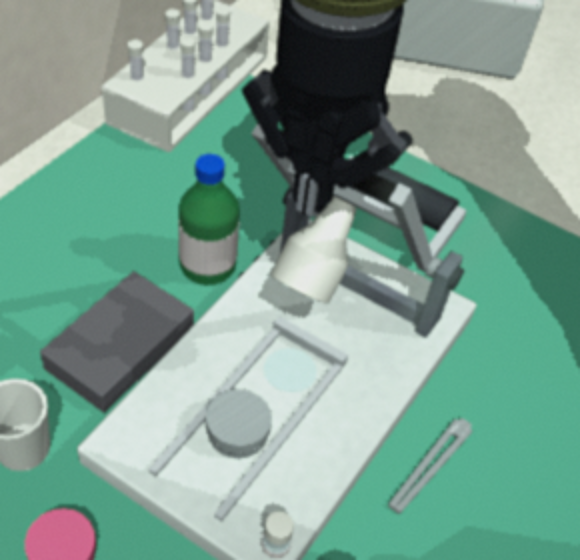

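The arm is up about 0.75 rad and rests against the finger, and the dish has not moved. I'll continue past balance.

Emit:
step_arm([
  [[-1,8,-5,0,0],[-1,16,-10,0,0],[-1,24,-14,0,0],[-1,32,-18,0,0],[-1,40,-21,0,0],[-1,48,-24,0,0]],
])

```text
time: 6.95
eef_pos: [0.5088, -0.0504, 0.2794]
tcp_rot: [-1.229, 1.177, -1.177]
ft_force: [-0.0, 0.6, -0.4]
finger_gap: -0.002
```

```bash
python3 bar.py s4.png
```

```text
535 elev-med 1.223561311642318 joint~ 1.003561311642318
```

Emit:
step_arm([
  [[-1,-30,0,0,0],[-1,-80,0,0,0],[-1,-130,0,0,0],[-1,-180,0,0,0],[-1,-205,0,0,0],[-1,-205,0,0,0],[-1,-205,0,0,0],[-1,-205,0,0,0],[-1,-205,0,0,0],[-1,-205,0,0,0]],
])

```text
time: 8.25
eef_pos: [0.5, 0.1545, 0.2793]
tcp_rot: [-1.229, 1.178, -1.178]
ft_force: [1.0, -0.7, -0.3]
finger_gap: 0.001
```

```bash
python3 bar.py s5.png; python3 - <<'E'
from h import *
f=np.load('pics/s5.npz');r=robot.find_in('side','dish_center')
for x in r: e=x['extent'];print(x['conf'],np.round(e),world('side',f['d'],(e[0]+e[2])/2,(e[1]+e[3])/2))
print(robot.read_state()['eef_pos'])
E
```

```text
0 elev-med nan joint~ nan
0.87 [162. 272. 200. 310.] [0.55428178 0.25844462 0.02511323]
0.85 [255. 214. 286. 250.] [0.49598678 0.08446927 0.06053409]
0.79 [223. 337. 262. 383.] [0.39963263 0.2802381  0.0272602 ]
[0.49997415 0.15470862 0.2792974 ]
  return _methods._mean(a, axis=axis, dtype=dtype,
  ret = ret.dtype.type(ret / rcount)
```

View pics/c_s5.png

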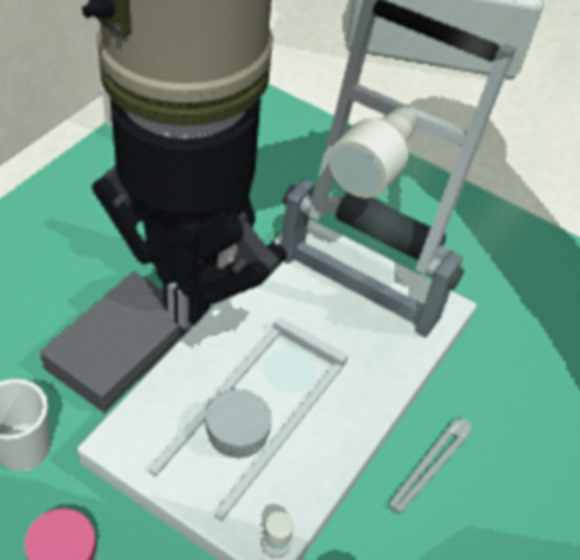

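The arm is fully raised, with the bar at about (435,30) over the hinge, and the dish is still at (238,420) in the crop. I'll lower the fingers behind the dish.

Emit:
step_arm([
  [[-1,-4,60,-1,0],[-1,-4,120,-1,0],[-1,-4,170,-1,0],[-1,-4,205,-1,0],[-1,-4,220,-1,0],[-1,-4,232,-1,0],[-1,-4,232,-1,0]],
])

```text
time: 9.22
eef_pos: [0.499, 0.159, 0.0474]
tcp_rot: [-1.229, 1.177, -1.178]
ft_force: [0.1, -0.5, 0.5]
finger_gap: -0.004
```

Emit:
step_arm([
  [[-1,10,0,0,0],[-1,20,0,0,0],[-1,28,0,0,0],[-1,35,0,0,0],[-1,42,0,0,0],[-1,49,0,0,0],[-1,56,0,0,0],[-1,63,0,0,0],[-1,70,0,0,0]],
])

```text
time: 10.35
eef_pos: [0.5018, 0.0885, 0.0472]
tcp_rot: [-1.229, 1.177, -1.177]
ft_force: [-0.5, 1.3, 2.3]
finger_gap: 0.001
```

Emit:
step_arm([
  [[-1,7,0,0,0],[-1,14,0,0,0],[-1,21,0,0,0],[-1,28,0,0,0],[-1,34,0,0,0],[-1,40,0,0,0],[-1,44,0,0,0]],
])

```text
time: 11.22
eef_pos: [0.5036, 0.0445, 0.0473]
tcp_rot: [-1.229, 1.178, -1.178]
ft_force: [-0.3, 0.5, -0.1]
finger_gap: -0.004
```

Emit:
step_arm([
  [[-1,2,0,0,0],[-1,3,0,0,0],[-1,3,0,0,0]],
])

```text
time: 11.6
eef_pos: [0.5037, 0.042, 0.0473]
tcp_rot: [-1.229, 1.177, -1.177]
ft_force: [-0.2, 0.1, -0.0]
finger_gap: -0.003
```

Emit:
step_arm([
  [[-1,2,0,0,0],[-1,3,0,0,0],[-1,3,0,0,0]],
])

```text
time: 11.98
eef_pos: [0.5039, 0.0389, 0.0473]
tcp_rot: [-1.229, 1.178, -1.178]
ft_force: [0.6, -0.2, -0.6]
finger_gap: 0.001
```

Emit:
step_arm([
  [[-1,1,0,0,0],[-1,2,0,0,0],[-1,2,0,0,0]],
])

```text
time: 12.35
eef_pos: [0.504, 0.0369, 0.0473]
tcp_rot: [-1.229, 1.178, -1.178]
ft_force: [0.4, 0.2, -0.7]
finger_gap: -0.002
```

Emit:
step_arm([
  [[-1,1,0,0,0],[-1,2,0,0,0],[-1,2,0,0,0]],
])

```text
time: 12.72
eef_pos: [0.5041, 0.0349, 0.0473]
tcp_rot: [-1.229, 1.178, -1.178]
ft_force: [0.4, 0.0, -0.3]
finger_gap: 0.001
```

```bash
python3 bar.py s6.png 2>/dev/null
```

```text
153 elev-med 0.1421940439563096 joint~ -0.0778059560436904
```

View pics/c_s6.png

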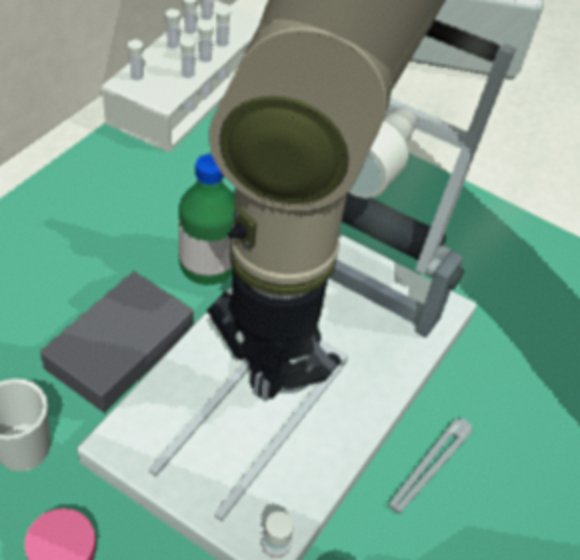

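The arm is still up and the dish is hidden behind the fingers. I'll push on gently until a force shows.

Emit:
step_arm([
  [[-1,1,0,0,0],[-1,2,0,0,0],[-1,2,0,0,0]],
])

```text
time: 13.15
eef_pos: [0.5042, 0.0329, 0.0473]
tcp_rot: [-1.229, 1.178, -1.178]
ft_force: [0.2, 0.3, -0.2]
finger_gap: -0.001
```

Emit:
step_arm([
  [[-1,1,0,0,0],[-1,1.5,0,0,0],[-1,1.5,0,0,0]],
])

```text
time: 13.52
eef_pos: [0.5042, 0.0315, 0.0473]
tcp_rot: [-1.229, 1.177, -1.178]
ft_force: [-0.6, 0.9, 0.1]
finger_gap: 0.001
```

Emit:
step_arm([
  [[-1,1,0,0,0],[-1,2,0,0,0],[-1,2,0,0,0]],
])

```text
time: 13.9
eef_pos: [0.5045, 0.0308, 0.0473]
tcp_rot: [-1.228, 1.177, -1.176]
ft_force: [-0.9, 4.9, 0.7]
finger_gap: -0.003
```

The resistance and the TCP position (base y 17, an 8 mm half-finger as at the bar) agree with the dish being home. I'll back off and check.

Emit:
step_arm([
  [[-1,-10,0,0,0],[-1,-40,0,0,0],[-1,-80,0,0,0],[-1,-120,0,0,0],[-1,-120,-60,0,0],[-1,-120,-120,0,0],[-1,-120,-180,0,0],[-1,-120,-220,0,0],[-1,-120,-220,0,0]],
])

```text
time: 15.02
eef_pos: [0.5003, 0.15, 0.2704]
tcp_rot: [-1.224, 1.175, -1.179]
ft_force: [-0.1, 0.2, -0.4]
finger_gap: -0.001
```

```bash
python3 bar.py s7.png 2>/dev/null; python3 - <<'E'
from h import *
f=np.load('pics/s7.npz');d=f['d'];m=robot.camera_model('side');v,u=np.mgrid[:384,:512]
W=(np.stack([(u-m['cx'])*d/m['fx'],(v-m['cy'])*d/m['fy'],d,np.ones_like(d)],-1)@np.linalg.inv(m['view']).T)[...,:3]-[.5049,.0138,0]
c,s=np.cos(.0432),np.sin(.0432);B=np.stack([c*W[...,0]+s*W[...,1],-s*W[...,0]+c*W[...,1],W[...,2]],-1)*1000
k=(abs(B[...,2]-63)<4)&(abs(B[...,0])<45)&(abs(B[...,1]+20)<60)&(d>0);q=B[k]
print('dish',len(q),np.percentile(q,[1,50,99],axis=0).round(1),cv2.minEnclosingCircle(q[:,:2].astype(np.float32)))
k=(abs(B[...,0])<52)&(B[...,1]<-100)&(B[...,2]>300)&(B[...,1]>-260)&(d>0);print('bar',B[k].mean(0),B[k][:,2].max())
E
```

```text
0 elev-med nan joint~ nan
dish 647 [[-25.2 -49.   59.4]
 [  1.8 -20.5  63. ]
 [ 30.8   7.2  65.8]] ((3.6038224697113037, -21.442420959472656), 30.767501831054688)
bar [  -1.68757595 -183.0872964   324.74608511] 330.0835250742132
```

View pics/c_s7.png

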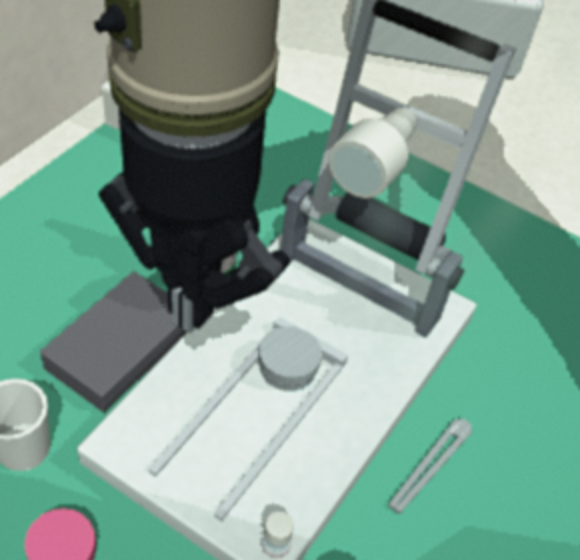

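The dish sits against the stop at crop (290,357), with its centre at base (about 2, -21) mm. The lamp arm is up, the robot is clear and the bystanders have not moved.

```bash
python3 -c "
from cell import robot
print(robot.close_job())"
```

```text
the job is handed in; nothing more can be done
None
```

The lamp arm is raised and stays up by itself, and the steel dish is home against the end stop. I handed the job in at about 15 s of the 53 s allowed; no verdict is reported.

- **Lamp arm:** I pushed the crossbar up along its arc with the shut fingers, using about 12 N, then let go at about 1.0 rad. It went on by itself to the raised stop. My last check puts the bar at about y = -183 mm, z = 323 mm in the base frame, against 322 mm expected.
- **Dish:** I pushed it along the rails until about 5 N of resistance showed at the stop. Its centre measures within about 2–4 mm of the seat (limit 6 mm). Its top is at 63 mm, which fits standing upright on the base.
- **Surroundings:** The robot was clear of everything at hand-in. In the side view, none of the bystanders in the picture had moved; I did not measure them one by one.

**Checks that disagreed:** The dish's sideways offset came out as 1.8 mm by median and 3.6 mm by enclosing circle; I put the difference down to depth noise, since the rails allow only about 2 mm. My beam-angle estimate gave no usable reading with the arm fully raised, so I judged that from the bar's position and the picture.

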